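# Set a knob master in its half mould and hold the block in the cottle corner

## Robot

A 7-joint arm with a two-finger parallel gripper is mounted at the origin on the work surface. World frame = base frame: x ahead of the robot, y to its left, z up, the work surface at z = 0. Lengths are in m, angles in degrees, forces in N, time in s.
With the tool pointing down it reaches from about 0.4 to 0.85 m from the base axis. Payload 4.4 kg.
Tool frame: the origin (TCP) lies at the very end of the fingers, on their centre line; the grasp point (between the pads) lies 19 mm behind it; z points along the fingers, y is the line along which they close (so a half turn about z gives the same grasp; the last joint's range is limited). The gripper opens to 94 mm and grips with 3 to 60 N. Pads are 16 mm wide; open, the fingers measure 119 mm over their backs; the gripper's body (75 mm by 177 mm) begins 78 mm behind the grasp point.
Start: joints at [64.125, 36.005, 2.206, 86.941, -1.547, 57.084, -1.146], TCP at [0.245, -0.602, 0.205] pointing down, gripper open.
Joint ranges: [-175.42, 175.42], [-21.48, 121.26], [-71.46, 75.88], [10.55, 141.38], [-63.04, 243.04], [13.31, 113.54], [-168.57, 168.57]. Speed limits (degrees/s): [147.25, 147.25, 180, 180, 180, 180, 180].

## Interface

Orientations are given as [roll, pitch, yaw] about the fixed x, y, z axes, in that order (R = Rz(yaw) Ry(pitch) Rx(roll)).
In Python, from cell import * gives the robot as it stands. Calls block until the motion is done:
- move_to(position, orientation): joint-space move of the TCP to a pose.
- servo_line(position, v=0.15, attitude=None, force_limit=None): straight line of the TCP; attitude=None keeps the orientation; v is the mean speed in m/s. With force_limit (N) it stops when the force on the tool has changed by that much, and returns True; else False.
- movej(angles): joint-space move.
- open_gripper() and gripper_close(squeeze=None): open the fingers fully, or close them until they stop; squeeze is the grip in N (None keeps the last).
- sleep(seconds).
- ik(position, orientation): joint angles nearest the present ones, or None.
- get_state(): the state.
- grab_frame(name): name is "side" or "top"; returns a dict with "color" (480x640x3 uint8, blue, green, red), "fx", "fy", "cx", "cy" (pixels), "world_from_camera" (4x4, takes a point from camera to world coordinates). Camera axes: x right, y up, looking along -z (the intrinsics and any distortion apply to the point x, -y, -z); pixel columns grow to the right and rows downward; lengths in m; the calibration is good to about 2 mm. A picture is of the moment at which its call begins. There is no depth.
A pose or a line that the arm cannot do raises Unreachable and nothing moves.
- finish_job(): hands the job in; it is judged then, once.
The state is a dict: "time": time; "qpos": joint angles; "joint_velocities": joint speeds; "joint_efforts": joint torques, N m; "tcp_pos": TCP position; "orientation": TCP orientation; "contact_force": force on the tool from outside, world axes, zero at the start; "ft_torque": the same for the moment, N m; "opening": finger opening in m; "grip_force": force on a finger pad.
Only numpy, scipy, OpenCV 4.12 (cv2) and the standard library are available. Lean on these libraries where they do the work, as an engineer would, in place of code of your own. Each camera call takes 0.05 s, during which the arm holds its last target. There are 200 camera calls.

## Task

We are about to cast the second half of this knob mould. Set the wooden knob master that matches the round cavity of the plaster half mould head down into that cavity, fully home, and let go of it; then bring the half mould, lying flat on the grey base board, into the inside corner of the two upright plywood cottle boards, flush against both, and finish while still pressing on the block with the fingers so that it bears firmly on both boards at once - do not let go, I will close the other two boards round it. Leave the other masters and everything else on the bench where they are.

Things in the scene. Friction and masses are not known exactly. Their poses are not given: they have to be found in the camera images.
- mould: lower half of a plaster knob mould: loose white square block 66 x 66 x 40 mm, 0.15 to 0.3 kg, lying on the grey base board, cavity up; in the middle of its top a round flat-bottomed cavity 48 mm across, 14 mm deep, with a small chamfer; near each top corner a key bump 2.5 mm high. Origin: centre of its underside; x, y square to its sides, z up
- cavity (a point): centre of the cavity's floor, 26 mm above the mould's underside and 14 mm below its top; axes as the mould
- knob_large: the master that fits the cavity: turned dark wooden knob standing head down on the ware board, in any of three places; round head 46 mm across (38 at the underside, full width from 10 to 16 mm up), shoulder up to 25 mm, straight stem 20 mm across from 25 to 48 mm; 35 to 60 g. Seated, the stem ends 34 mm above the block. Origin: centre of the head's underside, z up along the stem
- knob_small: another master, not for this mould: same form and stem, round head only 34 mm across. Origin as for the large one. Leave alone
- knob_square: another master, not for this mould: square head 44 x 44 mm, same 20 mm round stem, 48 mm tall. Origin as for the large one. Leave alone
- ware_board: fixed light wooden board on two feet that carries the three masters in a row along its x axis, 85 mm apart; 270 (x) x 100 (y) mm, upper face 21 mm above the bench. Origin: centre of its underside at bench height
- cottle: fixed base of the casting frame: flat grey board 300 (x) x 280 (y) x 16 mm on the bench, upper face 16 mm above the bench; two upright boards stand on it. Origin: centre of its underside; x points roughly away from the robot, y to the robot's left
- corner (a point): foot of the inside corner line of the two cottle boards, on the base board's upper face, 95 mm toward -x and 85 mm toward -y from the base board's centre; axes as cottle: the block belongs in +x, +y from here, its centre 33 mm from each board
- back_board: upright plywood cottle board, fixed, on the robot's side of the corner; 16 mm thick, 75 mm high above the base board; its inner face looks to the cottle's +x and runs from the corner 164 mm toward +y. Origin: middle of its thickness, level with the corner, at its foot
- side_board: upright plywood cottle board, fixed, on the right (-y) of the corner; 16 mm thick, 75 mm high; its inner face looks to the cottle's +y and runs from the corner 190 mm toward +x. A G-clamp and a batten hold the two boards together outside the corner, below their top edge. Origin: middle of its thickness, level with the corner, at its foot
- soap_jar: small lidded jar, 42 mm across, 55 mm tall, standing on the base board near the free end of the side board, on its inner side. Origin: centre of its underside. Leave alone
- spare_board0: one of the two other cottle boards, lying flat on the bench to the right; 200 x 75 x 16 mm plus an 18 mm batten at one end. Origin: centre of its underside. Leave alone
- spare_board1: the second of them, further right. Origin: centre of its underside. Leave alone
- soap_brush: brush lying on the bench, pointing away from the robot, between the base board and the ware board. Origin: middle of its underside. Leave alone
- jug: clear measuring jug, 104 mm across the rim, 120 mm tall, on the far side of the ware board. Origin: centre of its underside. Leave alone
- mug: white mug, 84 mm across, 90 mm tall, to the left of the ware board. Origin: centre of its underside. Leave alone
Not all that is in view belongs to the job. Leave any orange or turquoise look-alike of the mould alone.

How it is judged (in metres and radians):
On the way:
1. the large round knob master sits head down and fully home in the mould's cavity, let go (z of knob_large in the frame of mould between 0.0235 and 0.0285 m and horizontal distance between knob_large and cavity below 0.003 m and angle between knob_large's own z axis and vertical below 0.08 rad and contact force between the fingers and knob_large below 0.3 N), for 0.2 s.
At the end, for the whole second after the job is handed in: Large knob upright on the cavity floor (2.5 mm), within 3 mm of its centre, let go; mould flat in the corner, centre 33 mm from each board within 2.5 mm, square within 0.035 rad; fingers press it, and it presses on each of the two boards with over 2 N, at rest, through the last second (all of step 1 and x of mould in the frame of corner between 0.0305 and 0.0355 m and y of mould in the frame of corner between 0.0305 and 0.0355 m and z of mould in the frame of corner between -0.0025 and 0.0025 m and (angle between the x axis of mould and the x axis of cottle, either way round below 0.035 rad or angle between the x axis of mould and the y axis of cottle, either way round below 0.035 rad) and contact force between mould and back_board above 2 N and contact force between mould and side_board above 2 N and contact force between the fingers and mould above 2 N and linear speed of mould below 0.01 m/s); the arm keeps its last pose, push and grip.
It fails at once if another master or the jar moved more than 20 mm (distance of any of knob_small, knob_square, soap_jar from where it was at the start of the episode above 0.02 m).
It fails at once if a spare board, the brush, the jug or the mug moved more than 30 mm (distance of any of spare_board0, spare_board1, soap_brush, jug, mug from where it was at the start of the episode above 0.03 m).
It also fails if it takes over 62 s, if anything falls off the work surface, if the arm or the gripper's body presses on something with over 40 N, if the wrist force passes 120 N, or if a joint passes its speed limit or range.

## Working session

There is one attempt and no reset: what is moved stays moved. The work goes in short steps, each a Python script; the robot and the scene stay as the last script left them, time stands still between calls to the robot, and variables do not carry over. Pictures are saved under pics/ and viewed, at most 10 in all, crops included, and the job is handed in when it is done.

```bash
ls; mkdir -p pics; python3 - <<'E'
from cell import *
import cv2,numpy as np
for n in("top","side"):
    f=grab_frame(n); cv2.imwrite(f"pics/{n}0.png",f["color"]); print(n,f["fx"],f["fy"],f["cx"],f["cy"],[k for k in f]); print(np.round(f["world_from_camera"],4).tolist())
s=get_state();print(s["time"],s["tcp_pos"],s["orientation"],s["contact_force"])
E
```

```text
pics
top 587.5307336928213 587.5307336928213 318.0962077983568 238.4669531345161 ['color', 'fx', 'fy', 'cx', 'cy', 'world_from_camera']
[[0.0128, 0.9953, -0.0961, 0.4329], [-0.9997, 0.0146, 0.0189, -0.0489], [0.0202, 0.0958, 0.9952, 1.5497], [0.0, 0.0, 0.0, 1.0]]
side 510.0065530066309 510.0065530066309 328.08572815758 238.59592126811498 ['color', 'fx', 'fy', 'cx', 'cy', 'world_from_camera']
[[-0.9024, 0.2136, -0.3743, 0.1077], [-0.4309, -0.4348, 0.7907, 0.9487], [0.0061, 0.8748, 0.4844, 0.6867], [0.0, 0.0, 0.0, 1.0]]
0.1 [ 0.24442309 -0.6016725   0.2046998 ] [-1.79907389e+02  3.47471566e-04  2.21079049e+01] [-1.21296324 -0.00670449  0.07667695]
```

View pics/top0.png

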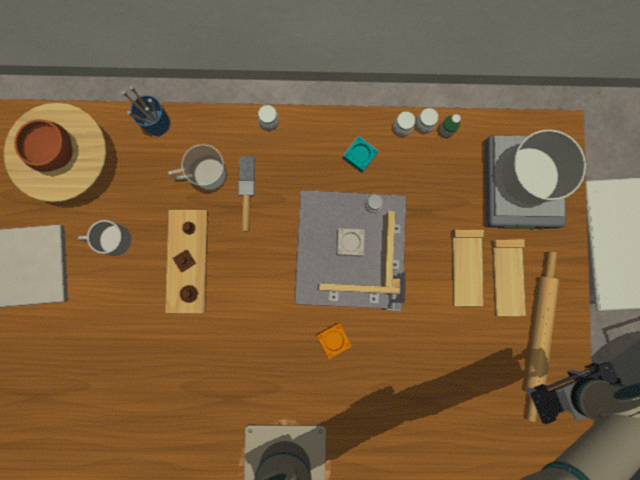

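View pics/side0.png

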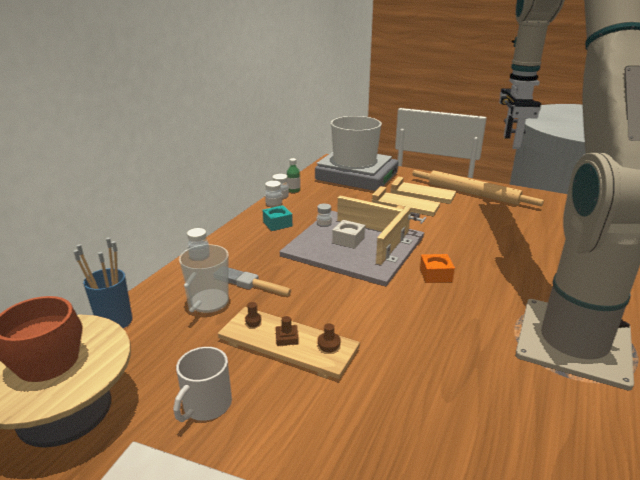

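Top view: candidates for the mould are the white block (351,242), an orange look-alike (334,341) and a turquoise one (361,154). Candidates for the knob are (189,294) with the largest round head, (184,260) with a square head, and (188,228) with a small head. In the side view the large knob is at (329,340) and the mould at (348,233). I choose the white block and the knob at (189,294). Next is a close crop to check that choice.

```bash
cat > h.py <<'E'
import cv2,numpy as np
from scipy.optimize import least_squares
def ray(f,u,v):
    T=np.array(f["world_from_camera"]); d=T[:3,:3]@np.array([(u-f["cx"])/f["fx"],-(v-f["cy"])/f["fy"],-1.]); return T[:3,3],d/np.linalg.norm(d)
def plane(f,u,v,z):
    o,d=ray(f,u,v); return o+d*(z-o[2])/d[2]
def tri(fa,pa,fb,pb):
    A=np.zeros((3,3));b=np.zeros(3);R=[ray(fa,*pa),ray(fb,*pb)]
    for o,d in R: M=np.eye(3)-np.outer(d,d);A+=M;b+=M@o
    p=np.linalg.solve(A,b); return p,[np.linalg.norm((np.eye(3)-np.outer(d,d))@(p-o)) for o,d in R]
def proj(f,p):
    T=np.linalg.inv(np.array(f["world_from_camera"]));c=T[:3,:3]@np.asarray(p)+T[:3,3]
    return f["cx"]+f["fx"]*c[0]/-c[2], f["cy"]-f["fy"]*c[1]/-c[2]
E
python3 - <<'E'
import cv2,numpy as np
t=cv2.imread("pics/top0.png");s=cv2.imread("pics/side0.png")
def c(im,x,y,w,h,k):return cv2.resize(im[y:y+h,x:x+w],None,fx=k,fy=k,interpolation=cv2.INTER_CUBIC)
o=np.zeros((600,800,3),np.uint8)
def put(a,x,y):o[y:y+a.shape[0],x:x+a.shape[1]]=a
put(c(t,160,215,50,60*2-20,4)[:400],0,0)      # 200x400
put(c(t,290,185,120,130,3),205,0)             # 360x390
put(c(t,330,222,42,42,5),570,0)               # 210x210
put(c(s,240,295,110,65,3),0,405)              # 330x195
put(c(s,275,190,155,65,3)[:195,:465],335,405)
put(c(s,330,215,40,35,5),575,215)
cv2.imwrite("pics/crop1.png",o)
E
```

```text
(no output)
```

View pics/crop1.png

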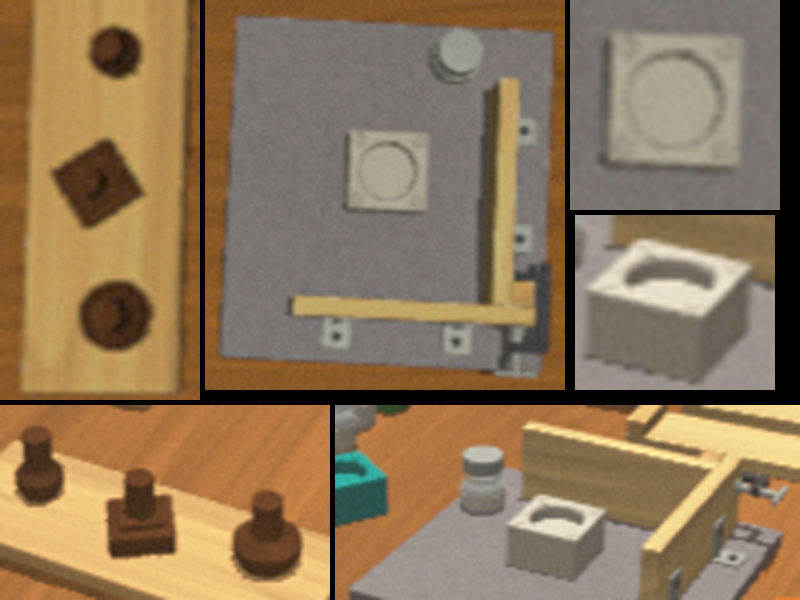

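The crop confirms the choice. The large round knob is at top (189,294), side (329,326 stem top). The white mould, with its cavity open, is at top (351,242), side (349,228). The jar is at top (374,203), well clear of the work path.

```bash
cat > m.py <<'E'
from h import *
def comp(mask,near):
    n,l,st,c=cv2.connectedComponentsWithStats(mask.astype(np.uint8)); 
    i=1+np.argmin([np.linalg.norm(c[k]-near)+(1e3 if st[k,4]<25 else 0) for k in range(1,n)]); return (l==i).astype(np.uint8),st[i],c[i]
def quad(m):
    c=max(cv2.findContours(m,0,1)[0],key=cv2.contourArea); h=cv2.convexHull(c); n,q=cv2.minEnclosingConvexPolygon(h,4) if hasattr(cv2,'minEnclosingConvexPolygon') else (0,None)
    if q is None:
        for e in np.linspace(1,12,45):
            q=cv2.approxPolyDP(h,e,True)
            if len(q)<=4:break
    return np.array(q).reshape(-1,2)
E
python3 - <<'E'
from cell import *
from m import *
np.set_printoptions(precision=4,suppress=True)
t=grab_frame("top");s=grab_frame("side")
def hsv(f):return [x.astype(int) for x in cv2.split(cv2.cvtColor(f["color"],cv2.COLOR_BGR2HSV))]
def box(sh,x0,y0,x1,y1):
    b=np.zeros(sh,bool);b[y0:y1,x0:x1]=1;return b
H,S,V=hsv(t);Hs,Ss,Vs=hsv(s)
# knob
mk,st,c=comp((V<110)&box(V.shape,170,215,204,310),(189,294)); 
(kx,ky),r=cv2.minEnclosingCircle(max(cv2.findContours(mk,0,1)[0],key=cv2.contourArea)); print("knob top",c,kx,ky,r,st)
p=plane(t,kx,ky,.034);print(" @z.034",p,"diam",2*r/t["fx"]*1.52)
ms,sts,cs=comp((Vs<110)&box(Vs.shape,305,318,350,356),(329,341))
rows=[(y,*(np.flatnonzero(ms[y])[[0,-1]])) for y in range(sts[1],sts[1]+sts[3])];print("side knob rows",[tuple(map(int,x)) for x in rows])
# mould
print("V at mould/gray",V[242,351],S[242,351],V[242,320],S[242,320],"side",Vs[222:248:3,348])
mm,st,c=comp((V>145)&(S<60)&box(V.shape,325,215,375,270),(351,242));mm=cv2.morphologyEx(mm,3,np.ones((9,9)));q=cv2.minAreaRect(max(cv2.findContours(mm,0,1)[0],key=cv2.contourArea));print("mould top",q,st)
ms,st2,c2=comp((Vs>150)&(Ss<60)&box(Vs.shape,328,214,370,250),(349,230));print("side mould",st2,c2);
ms,st2,c2=comp((Vs>185)&(Ss<60)&box(Vs.shape,328,214,370,250),(349,230));print("side bright",st2,c2)
# base board
mb=(S<50)&(V<150)&(V>70)&box(V.shape,290,185,412,315);mb,st,c=comp(cv2.morphologyEx(mb.astype(np.uint8),2,np.ones((3,3))),(330,270));q4=quad(mb);print("base",[ (tuple(map(float,a)),plane(t,*a,.016)[:2]) for a in q4])
# boards tops (yellow)
my=((S>70)&(H>12)&(H<30)&(V>150)&box(V.shape,318,208,404,296));my,st,c=comp(my,(390,250));ys,xs=np.nonzero(my);print("yellow",st)
ix=[(y,xs[ys==y].min(),xs[ys==y].max()) for y in range(215,278,8) if (ys==y).any()];print("side_board inner",[(int(a),int(b),int(d)) for a,b,d in ix]); print(np.array([plane(t,b,a,.091)[:2] for a,b,d in ix]))
my2,_,_=comp(((S>70)&(H>12)&(H<30)&(V>150)&box(V.shape,318,275,384,300)),(350,288));ys,xs=np.nonzero(my2)
iy=[(x,ys[xs==x].min(),ys[xs==x].max()) for x in range(325,382,8) if (xs==x).any()];print("back",[tuple(map(int,a)) for a in iy]);print(np.array([plane(t,a,b,.091)[:2] for a,b,d in iy]))
E
```

```text
knob top [188.479  293.4706] 188.5 293.5 8.860122680664062 [180 286  18  16 238]
 @z.034 [0.4329 0.2521 0.034 ] diam 0.045844023817996654
side knob rows [(328, 325, 333), (329, 325, 333), (330, 324, 333), (331, 325, 333), (332, 325, 333), (333, 324, 334), (334, 323, 335), (335, 322, 336), (336, 320, 338), (337, 320, 338), (338, 319, 338), (339, 319, 339), (340, 319, 339), (341, 318, 339), (342, 318, 339), (343, 318, 339), (344, 318, 339), (345, 318, 339), (346, 319, 338), (347, 320, 338), (348, 320, 337), (349, 321, 336), (350, 322, 335), (351, 323, 333), (352, 327, 330)]
V at mould/gray 173 38 120 19 side [228 115 226 230 132 120 117 119 120]
mould top ((350.5, 241.5), (25.0, 25.0), 90.0) [338 229  26  26 603]
side mould [328 214  42  36 633] [346.8531 233.6493]
side bright [333 220  32  15 208] [348.4038 227.3221]
base [((301.0, 191.0), array([ 0.7062, -0.0312])), ((405.0, 196.0), array([ 0.6973, -0.3068])), ((400.0, 309.0), array([ 0.3998, -0.2933])), ((295.0, 302.0), array([ 0.4145, -0.0202]))]
yellow [ 320  211   80   82 1008]
side_board inner [(215, 389, 394), (223, 389, 394), (231, 388, 393), (239, 388, 393), (247, 388, 393), (255, 387, 393), (263, 387, 392), (271, 387, 392)]
[[ 0.6355 -0.2538]
 [ 0.6152 -0.2539]
 [ 0.595  -0.2514]
 [ 0.5749 -0.2514]
 [ 0.5548 -0.2514]
 [ 0.5348 -0.2489]
 [ 0.5148 -0.249 ]
 [ 0.4949 -0.249 ]]
back [(325, 284, 289), (333, 284, 289), (341, 285, 290), (349, 285, 290), (357, 285, 291), (365, 286, 291), (373, 286, 291), (381, 287, 292)]
[[ 0.4606 -0.0951]
 [ 0.4609 -0.1149]
 [ 0.4587 -0.1348]
 [ 0.459  -0.1546]
 [ 0.4592 -0.1745]
 [ 0.457  -0.1944]
 [ 0.4573 -0.2143]
 [ 0.455  -0.2341]]
```

```bash
python3 - <<'E'
from cell import *
from m import *
np.set_printoptions(precision=4,suppress=True)
t=grab_frame("top");s=grab_frame("side")
g=cv2.cvtColor(s["color"],cv2.COLOR_BGR2GRAY)
print(g[316:334,329])
print("head",tri(t,(188.5,293.5),s,(328.5,342.5)))
m=np.zeros(g.shape,np.uint8);m[214:250,328:370]=(g[214:250,328:370]>165);
m,st,c=comp(m,(340,225)); q=quad(m).astype(float); print(st,q.tolist())
print("mould top",tri(t,(350.5,241.5),s,(q.min(0)+q.max(0))/2), tri(t,(350.5,241.5),s,(348.9,227.4)), plane(t,350.5,241.5,.056))
# stem top in side: centre of end face
a=plane(t,188.5,293.5,.034)
for z in(.069,.034,.021):print(z,proj(s,[a[0],a[1],z]),proj(t,[a[0],a[1],z]))
a=plane(t,350.5,241.5,.056);print("pred side mould centre",proj(s,a))
mv=a
for yaw in(-2.2,87.8,177.8,-92.2):print(yaw,ik([.433,.252,.18],[180,0,yaw]),)
for yaw in(42.8,-47.2,132.8,-137.2):print(yaw,ik([.52,-.19,.15],[180,0,yaw]))
E
```

```text
[134 130 125 128 125 129 133 100  83  77  81  81  82  80  60  55  55  54]
head (array([0.4336, 0.253 , 0.0307]), [np.float64(0.0007751786834580435), np.float64(0.0007751786834580927)])
[332 220  33  15 224] [[332.0, 229.0], [342.0, 220.0], [364.0, 225.0], [355.0, 234.0]]
mould top (array([ 0.572 , -0.1594,  0.0576]), [np.float64(0.0017310139058540946), np.float64(0.001731013905854386)]) (array([ 0.5709, -0.16  ,  0.0565]), [np.float64(0.0004909539951808025), np.float64(0.0004909539951810022)]) [ 0.5705 -0.1602  0.056 ]
0.069 (np.float64(329.59170333754497), np.float64(326.75099939922353)) (np.float64(185.70772707360751), np.float64(293.46405758511116))
0.034 (np.float64(329.4549530382492), np.float64(341.03295153780766)) (np.float64(188.49999999999997), np.float64(293.5))
0.021 (np.float64(329.4053469718075), np.float64(346.2137187489383)) (np.float64(189.50444214083402), np.float64(293.5129292791605))
pred side mould centre (np.float64(349.25389811641213), np.float64(227.5814071131882))
-2.2 [ -24.0161   26.302   -13.2845  111.7572    8.6062   42.8765 -134.4958]
87.8 [ -6.1765  30.3352 -39.8326 111.275   25.9919  47.5786 -62.3335]
177.8 [  7.7605  40.2346 -66.0847 110.9435  43.6311  58.8404   9.4567]
-92.2 [  5.3994  37.5722 -60.6966 110.9957  40.0296  55.7639 103.2084]
42.8 [ 19.8772  32.142   -4.0751 105.8083   3.2291  42.1603 -33.1698]
-47.2 [   4.1393   33.5096   19.9116  106.2725  -16.0177   42.953  -104.3892]
132.8 [ 34.2676  34.1005 -26.1009 105.3828  20.3551  45.1631  40.3268]
-137.2 [ 53.2337  44.8701 -60.7692 104.8682  45.9019  59.0136 106.346 ]
```

```bash
python3 - <<'E'
from cell import *
import numpy as np,cv2
np.set_printoptions(precision=4,suppress=True)
D=[180,0,0]
def show(n):
    s=get_state();print(n,round(s["time"],2),s["tcp_pos"],s["contact_force"],round(s["opening"],4),s["grip_force"])
move_to([.433,.2525,.20],D);show("above")
servo_line([.433,.2525,.07],v=.2)
print(servo_line([.433,.2525,.049],v=.05,force_limit=8));show("down")
gripper_close(15);show("closed")
servo_line([.433,.2525,.14],v=.12);show("lifted")
a=[cv2.resize(grab_frame("side")["color"][200:360,250:410],(400,400)),cv2.resize(grab_frame("top")["color"][220:340,140:260],(400,400))]
cv2.imwrite("pics/lift.png",np.hstack(a))
E
```

```text
above 3.37 [0.4335 0.2518 0.2   ] [ 0.0488 -0.3877 -0.2769] 0.094 0.0
False
down 4.73 [0.4329 0.2525 0.0488] [-0.2327  0.0861  0.409 ] 0.0941 0.0
closed 5.87 [0.4329 0.2525 0.0489] [ 0.5954 -0.5733 -1.0779] 0.0195 14.991183131933212
lifted 6.78 [0.4326 0.2521 0.1395] [ 0.2236 -0.4702 -0.5537] 0.0195 14.990828186273575
```

View pics/lift.png

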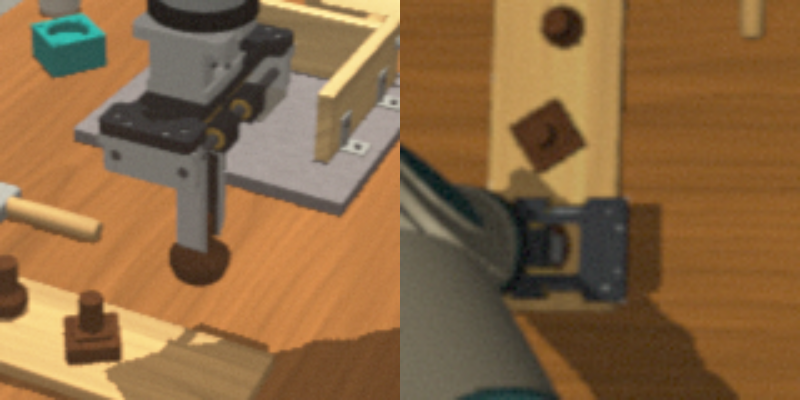

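The knob hangs upright in the fingers: its head is at (200,260) in the left crop, and the other two masters are untouched. Next I carry it to the cavity and insert it.

```bash
python3 - <<'E'
from cell import *
import numpy as np,cv2
np.set_printoptions(precision=4,suppress=True)
def show(n):
    s=get_state();print(n,round(s["time"],2),s["tcp_pos"],s["contact_force"],round(s["opening"],4),s["grip_force"])
x,y=.5705,-.160
servo_line([x,y,.14],v=.2);servo_line([x,y,.095],v=.12);show("over")
r=servo_line([x,y,.0685],v=.03,force_limit=5);show(f"ins {r}")
a=[cv2.resize(grab_frame("side")["color"][180:260,300:380],(400,400)),cv2.resize(grab_frame("top")["color"][200:280,310:390],(400,400))]
cv2.imwrite("pics/ins.png",np.hstack(a))
E
```

```text
over 9.72 [ 0.5707 -0.1597  0.0951] [ 1.2174 -0.1129 -1.1881] 0.0195 14.990816563367844
ins True 10.52 [ 0.5702 -0.1597  0.0698] [-0.5165  0.1649  4.2721] 0.0198 15.00071793794632
```

View pics/ins.png

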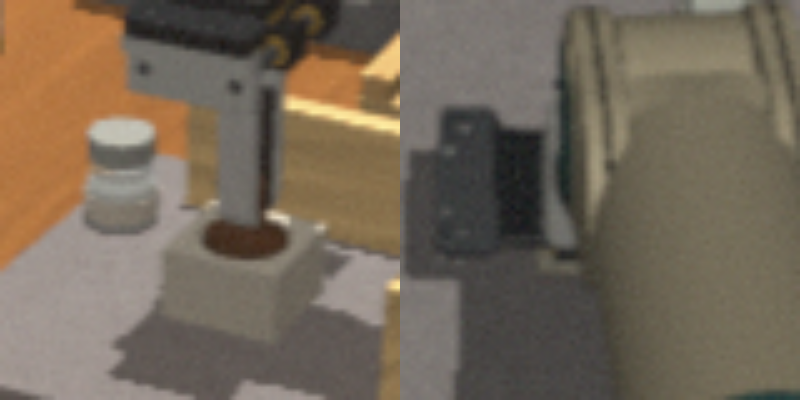

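The insertion stopped at TCP z 0.0698 against 0.070 expected, and the crop shows the head sunk in the cavity (245,238), so it is home. Now I release it, rise, and move to the start of the -x push, then check.

```bash
cat > p.py <<'E'
from cell import *
import numpy as np,cv2
np.set_printoptions(precision=4,suppress=True)
Y=-2.2;a=np.radians(Y);ex=np.array([np.cos(a),np.sin(a)]);ey=np.array([-np.sin(a),np.cos(a)]);C=np.array([.456,-.246])
def W(x,y,z):return [*(C+x*ex+y*ey),z]
def L(p):d=np.array(p)[:2]-C;return np.array([d@ex,d@ey,p[2]])
def show(n):
    s=get_state();f=s["contact_force"];print(n,round(s["time"],2),"local",L(s["tcp_pos"]),"Flocal",np.array([f[:2]@ex,f[:2]@ey,f[2]]),round(s["opening"],4),round(s["grip_force"],2))
def shot(n,b=(180,280,290,423)):
    y0,y1,x0,x1=b;t=grab_frame("top")["color"][170:320,285:415]
    cv2.imwrite(f"pics/{n}.png",np.hstack([cv2.resize(grab_frame("side")["color"][y0:y1,x0:x1],(430,300)),cv2.resize(t,(260,300))]))
E
python3 - <<'E'
from p import *
open_gripper();sleep(.3);show("open")
p=get_state()["tcp_pos"];servo_line([p[0],p[1],.15],v=.15);show("up")
shot("rel")
gripper_close(10)
servo_line(W(.168,.089,.13),v=.2,attitude=[180,0,Y]);servo_line(W(.168,.089,.027),v=.15);show("ready")
r=servo_line(W(.066,.089,.027),v=.05,force_limit=10);show(f"push1 {r}")
shot("p1")
E
```

```text
open 12.12 local [0.11   0.0906 0.0692] Flocal [0.239  0.0329 0.5504] 0.0942 0.0
up 12.82 local [0.1094 0.0905 0.1495] Flocal [ 0.1091 -0.3584 -0.04  ] 0.094 0.0
ready 15.62 local [0.1687 0.0889 0.028 ] Flocal [-0.1566  0.055   0.148 ] 0.0007 0.0
push1 True 17.3 local [0.0787 0.0892 0.0277] Flocal [ 1.3902 -0.3997 -0.6638] 0.0003 0.63
```

```bash
python3 -c "
import cv2,numpy as np
cv2.imwrite('pics/rp.png',np.vstack([cv2.imread('pics/rel.png'),cv2.imread('pics/p1.png')]))"
```

```text
(no output)
```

View pics/rp.png

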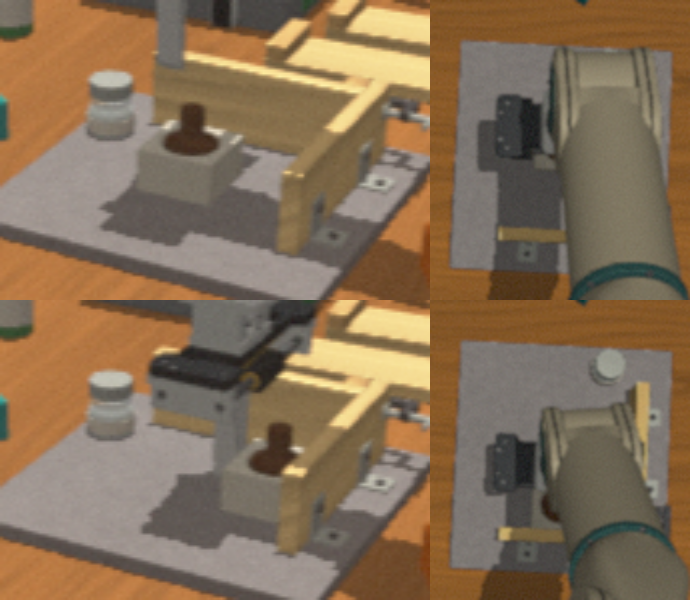

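Top row: the knob is seated upright in the cavity at (190,130) and let go, and the jar has not moved. Bottom row: the block is near the back board at (265,485). I push once more to confirm it is flush, then do the -y push.

```bash
python3 - <<'E'
from p import *
r=servo_line(W(.066,.089,.027),v=.02,force_limit=12);show(f"push1b {r}")
servo_line(W(.095,.089,.027),v=.1);servo_line(W(.095,.089,.15),v=.2)
x=.033
servo_line(W(x,.152,.15),v=.2,attitude=[180,0,Y+90]);servo_line(W(x,.152,.028),v=.15);show("ready")
r=servo_line(W(x,.066,.028),v=.05,force_limit=10);show(f"push2 {r}")
r=servo_line(W(x,.062,.028),v=.02,force_limit=12);show(f"push2b {r}")
shot("p2")
E
```

```text
push1b True 17.84 local [0.079  0.0893 0.0284] Flocal [ 2.1289 -1.2109  0.0759] 0.0005 0.64
ready 21.6 local [0.0336 0.1522 0.0286] Flocal [-0.3941  0.0252  0.1589] 0.0006 0.0
push2 True 22.96 local [0.0327 0.0771 0.0278] Flocal [-0.7307  0.367   0.0732] 0.0006 0.32
push2b True 23.4 local [0.0323 0.0773 0.0274] Flocal [ 0.9933 -0.3543  0.3034] 0.0006 0.29
```

View pics/p2.png

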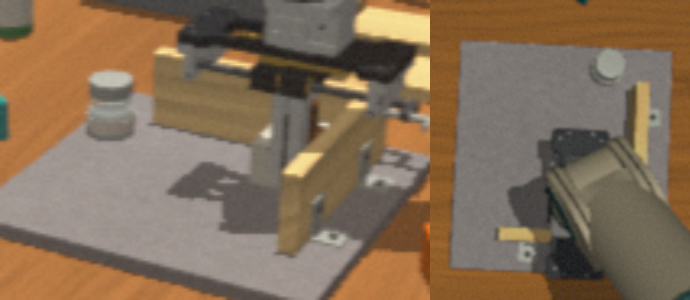

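Both pushes stopped where expected, with the finger face about 66 mm from each board, and the block sits in the corner. Now the gripper straddles the block's outer corner at 45°, closes on the two outer faces and presses diagonally.

```bash
python3 - <<'E'
from p import *
servo_line(W(.033,.095,.028),v=.1);servo_line(W(.033,.095,.15),v=.2)
open_gripper()
d=.058
servo_line(W(d,d,.15),v=.2,attitude=[180,0,Y+45]);show("above")
print(servo_line(W(d,d,.03),v=.12,force_limit=10));show("down")
gripper_close(8);show("closed")
k=d
for i in range(8):
    k-=.001; servo_line(W(k,k,.03),v=.02); sleep(.15);show(f"k={k:.3f}")
    s=get_state();f=s["contact_force"]
    if f[:2]@(ex+ey)/2**.5>18:break
sleep(.3);show("hold");shot("p3")
E
```

```text
above 26.98 local [0.0578 0.0584 0.15  ] Flocal [-0.2186  0.0036 -0.2689] 0.0938 0.0
False
down 28.12 local [0.0585 0.058  0.0306] Flocal [-0.2889  0.1888 -0.7417] 0.0938 0.0
closed 29.0 local [0.0593 0.0581 0.0302] Flocal [ 3.5066 -0.6263 -2.0506] 0.0424 6.37
k=0.057 29.4 local [0.0593 0.0579 0.0303] Flocal [ 6.0069  1.3054 -2.1849] 0.0421 7.24
k=0.056 29.8 local [0.0593 0.0579 0.0304] Flocal [ 7.1056  2.4577 -2.5776] 0.042 7.96
k=0.055 30.2 local [0.0593 0.0578 0.0305] Flocal [ 7.6638  3.8298 -4.9767] 0.0423 8.68
k=0.054 30.6 local [0.0593 0.0578 0.0306] Flocal [10.131   5.4534 -5.0815] 0.0422 9.4
k=0.053 31.0 local [0.0593 0.0578 0.0307] Flocal [11.1826  8.0233 -6.3202] 0.042 10.13
k=0.052 31.4 local [0.0593 0.0578 0.0308] Flocal [11.4916  8.7403 -7.9327] 0.0421 10.86
k=0.051 31.8 local [0.0593 0.0578 0.0309] Flocal [14.3083 11.0663 -7.8459] 0.0421 11.6
k=0.050 32.2 local [0.0593 0.0578 0.031 ] Flocal [15.3533 12.4245 -9.3406] 0.0423 12.33
hold 32.5 local [0.0593 0.0578 0.031 ] Flocal [16.0335 12.397  -8.6642] 0.0429 12.33
```

View pics/p3.png

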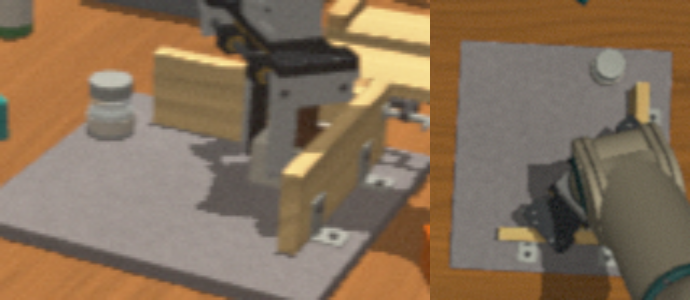

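The tool now feels 16 N against the back board and 12 N against the side board. The fingers have crept up 0.8 mm and are lifting slightly (Fz -8.7), so I ease down until the vertical load is gone and then watch that it stays at rest.

```bash
python3 - <<'E'
from p import *
z=.03
for i in range(8):
    z-=.001; servo_line(W(.050,.0495,z),v=.02); sleep(.2);show(f"z={z:.3f}")
    if get_state()["contact_force"][2]>-1:break
sleep(1.2);show("hold");sleep(.5);show("hold2")
E
```

```text
z=0.029 33.05 local [0.0593 0.0578 0.0305] Flocal [12.7704 12.0847 -2.7125] 0.0423 12.34
z=0.028 33.5 local [0.0593 0.0578 0.0302] Flocal [11.6238 13.5616  2.8465] 0.0424 12.05
hold 34.7 local [0.0593 0.0578 0.0302] Flocal [13.0302 13.7518  2.9492] 0.0425 12.06
hold2 35.2 local [0.0592 0.0578 0.0302] Flocal [11.6089 13.8321  2.0931] 0.0423 12.06
```

```bash
python3 - <<'E'
from p import *
cv2.imwrite("pics/fin.png",cv2.resize(grab_frame("side")["color"][195:265,350:440],(720,560),interpolation=cv2.INTER_CUBIC))
E
```

```text
(no output)
```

View pics/fin.png

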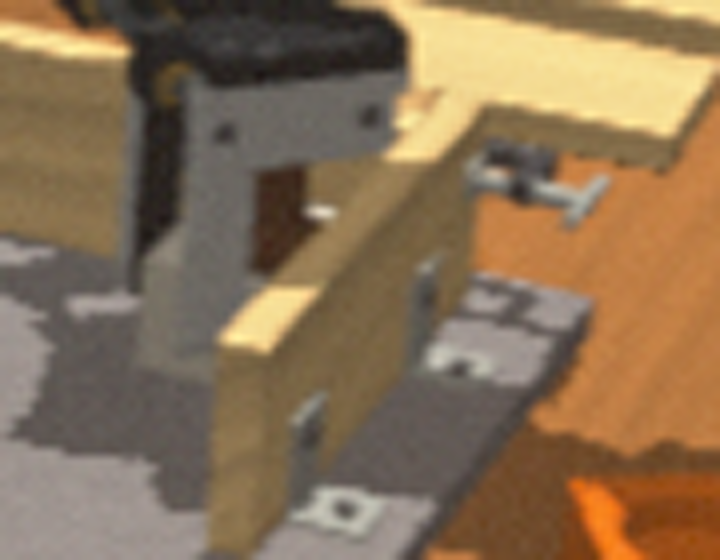

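The stem stands upright at (280,210) behind the finger and clear of it. The block is held in the corner and the push is steady, so I hand in.

```bash
python3 -c "
from cell import *
print(finish_job())"
```

```text
the job is handed in; nothing more can be done
None
```

I handed the job in with the large knob seated upright in the cavity and let go, and the mould held in the corner with the fingers still pressing about 12 N toward the back board and 14 N toward the side board; I inferred flushness from where the pushes stopped and the steady force, because the arm hid that gap from the cameras.

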